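# Chock a row of flasks on the side table

### The job

Three small white flasks lie on their sides in a row against the fixed aluminium stop, and the open end of the row is free to roll. Take the wooden wedge chock (not the square block), set it flat on the table at the open end of the row with its thin edge pointing at the last flask, square to the flask and about the middle of its white body, and bring it snug against the flask so that the row cannot roll apart. Leave the flasks lying where they are.

Things in the scene. Friction and masses are not known exactly. Their poses are not given: they have to be found in the camera images.
- chock: Loose pale wooden wedge, 65 x 50 x 34 mm high, 80 g. Origin: underside, below the middle of the flat top. x along its length, y across its 50 mm width, z up. From the 3 mm thin edge at x = -51 mm a 40 degree ramp rises to the flat top (x = -14 to +14 mm, back face at +14). Upright parallel sides: grasp from above across y at the origin. A square block of the same size and a loupe lie near it.
- chock_toe (a point): Middle of the bottom of the chock's thin edge, 51 mm along -x from the chock's origin.
- stop: Aluminium angle fixed to the table, 150 mm long, 40 mm high. Origin: table height, middle of the upright face the row lies against; x along that face (parallel to the flasks), z up; the row of three touching flasks extends from the face towards -y.
- flask_end: Last flask of the row, on its side: white body 55 mm in diameter, 102 mm long, then a 38 mm wide cap; 131 mm in all, 190 g. Origin: centre of its flat bottom, 28 mm above the table; z lies level towards the cap, middle of the white body at z = 51 mm. Centre line about 140 mm from the stop's face. When the chock touches, its thin edge is about 14 mm outside this line, under the flask's round.

How it is judged:
By the outcome, as a careful person would: the job done as asked, in the order asked, and still so for the second after the job is handed in, with the robot touching nothing.
It also fails if it takes over 34 s, if anything falls off the work surface, if the arm or the gripper's body presses on something with over 40 N, if the wrist force passes 120 N, or if a joint passes its speed limit or range.

### The arm

A 7-joint arm with a two-finger parallel gripper is mounted at the origin on a cart in front of the work surface, level with it; the furniture and walls round the work are solid. World frame = base frame: x ahead of the robot, y to its left, z up, the work surface at z = 0. Lengths are in m, angles in rad, forces in N, time in s.
With the tool pointing down it reaches from about 0.4 to 0.85 m from the base axis. Payload 6.9 kg.
Tool frame: the origin (TCP) lies midway between the tips of the shut fingers; the grasp point (between the pads) lies r.hold_point_z behind it (r.hold_point_z is the distance from the TCP to the grasp point, in m); z points along the fingers, y is the direction in which the jaws open and shut (so a half turn about z gives the same grasp; the last joint's range is limited). The gripper opens to 85 mm and grips with 20 to 120 N. Pads are 22 mm wide; open, the fingers measure 114 mm over their backs; the gripper's body (76 mm by 85 mm) begins 54 mm behind the grasp point. The pads swing forward as they close: fully open they stand 13 mm farther back than shut.
Start: joints at [1.266, 0.507, -0.238, 1.5, 0.126, 1.149, -0.155], TCP at [0.25, -0.573, 0.231] pointing down, gripper open.
Joint ranges: [-3.08, 3.08], [-0.24, 2.05], [-1.43, 1.35], [0, 2.5], [-1.52, 4.66], [0.17, 1.96], [-2.89, 2.89]. Speed limits (rad/s): [2.39, 2.39, 3.14, 3.14, 3.14, 3.14, 3.14].

### API

Orientations are given as a unit quaternion [w, x, y, z].
In Python, from bench import r gives the robot as it stands.
- The arm moves only by the tool drive_tool, never from a script. Its argument "series" is a list of rows, each a list of 4 numbers: the shift along the tool's x, y, z in units of 0.025 m (1.0 is 0.025 m), then the turn about the tool's z in units of 0.15 rad (1.0 is 0.15 rad). A call has 1 to 20 rows; each row shifts and turns the commanded pose from where the row before left it, along the tool's axes as they then stand; what a row does not reach is not made up. A row lasts 1/10 s, in which the tool goes at most 50 mm and 8.59 degrees, less where a joint would pass 70% of its speed; a pose out of reach is approached as far as the arm can. A call with a number of a shift or a turn outside -1 to 1 is refused whole. A call with a gripper value outside its range is refused whole. "fingers" is the opening, from 0 (shut) to 1 (fully open), set as the call begins (left out, the last holds). The fingers move at their own pace and stop on an object; "force" is the grip in N (left out, the last holds). Time passes only in rows, so rows that do not move let the fingers close. It gives the time, the measured TCP pose, the force and the opening at its end, in the units of the state.
- r.state(): the state, without advancing time (a new reading comes with each control period).
- r.read_camera(name): name is "side" or "top" or "wrist"; returns a dict with "frame" (480x640x3 uint8, red, green, blue), "K" (3x3 intrinsics, pixels), "R" (3x3) and "t" (3): a world point X has camera coordinates R X + t. Camera axes: x right, y down, z forward; pixel columns grow to the right and rows downward; lengths in m; the calibration is good to about 2 mm. A picture is of the moment at which its call begins. There is no depth.
- r.finish_job(): hands the job in, once; it reports no verdict.
Trained networks look in the newest picture that a camera, given by its name, has taken for a name from the list of things; names that differ only in an ending like _2 or _b are one class to them, and where a whole thing is asked for, a point or a joint stands for the part that bears it (a point fixed in the world has none). Each returns a list of dicts, best first, with "score" (0 to 1); they miss things now and then, are a little off and sometimes report something else, mostly with a low value. They report only what shows in the picture. A call takes as long as a camera call.
- r.find_in(camera, target): "bbox" ([left, top, width, height] in pixels, round what is visible of it).
- r.spot_point(camera, target): "xy" ([column, row] in pixels: a listed point, or the origin of a listed thing).
The state is a dict: "time": time; "joint_pos": joint angles; "qvel": joint speeds; "effort": joint torques, N m; "ee_pos": TCP position; "tcp_rot": TCP orientation; "ft_force": force on the tool from outside, world axes, zero at the start; "torque": the same for the moment, N m; "grip_width": finger opening in m.
Only numpy, scipy, OpenCV 4.12 (cv2) and the standard library are available. Lean on these libraries where they do the work, as an engineer would, in place of code of your own. Each camera call takes 0.05 s, during which the arm holds its last target. There are 200 camera calls.

## Working session

There is one attempt and no reset: what is moved stays moved. The work goes in short steps, Python scripts to look and compute and a tool call to move; the robot and the scene stay as the last step left them, time stands still between calls to the robot, and variables do not carry over. Pictures are saved under pics/ and viewed, about 8 in all and at most 12, crops included, and the job is handed in when it is done.

Besides the shell and the picture viewer there is one more tool, called after "Emit:" as name(argument=value, ...) on one line, values as JSON. drive_tool: Moves the arm, as the interface text tells. Shifts and turns lie within -1 to 1; 1 stands for 0.025 m of shift or 0.15 rad of turn. Its arguments: {"type":"object","properties":{"series":{"type":"array","items":{"type":"array","items":{"type":"number"}}},"fingers":{"type":"number"},"force":{"type":"number"}},"required":["series"]}

```bash
mkdir -p pics
cat > h.py <<'E'
from bench import r
import numpy as np, cv2
def cam(n):
    c=r.read_camera(n); return c
def save(c,f): cv2.imwrite('pics/'+f,c['frame'][:,:,::-1])
def px2w(c,uv,z):
    d=c['R'].T@np.linalg.solve(c['K'],[uv[0],uv[1],1.]); o=-c['R'].T@c['t']
    return o+d*(z-o[2])/d[2]
def w2px(c,X):
    p=c['K']@(c['R']@np.asarray(X,float)+c['t']); return p[:2]/p[2]
E
python3 - <<'E'
from h import *
print(r.state()['tcp_rot'],r.hold_point_z)
for n in('top','side'):
    c=cam(n);save(c,n+'0.png')
    print(n,-c['R'].T@c['t'])
    for t,z in(('chock',0),('chock_toe',0),('stop',0),('flask_end',.028)):
        for d in r.spot_point(n,t)[:4]: print(t,np.round(d['xy'],1),round(d['score'],2),px2w(c,d['xy'],z).round(4))
    for t in('chock','flask_end'):
        for d in r.find_in(n,t)[:4]: print('box',t,np.round(d['bbox']),round(d['score'],2))
E
```

```text
[-8.84812482e-04  9.78982387e-01  2.03942791e-01 -2.00595906e-04] 0.0187
top [0.38132502 0.02801232 1.14976295]
chock [412.8 222.2] 0.96 [ 0.5594 -0.1447  0.    ]
chock_toe [414.7 196.7] 0.73 [ 0.6103 -0.1482  0.    ]
stop [209.2 219.6] 0.56 [0.5546 0.2541 0.    ]
flask_end [279.  254.5] 0.57 [0.4868 0.1131 0.028 ]
flask_end [415.8 221. ] 0.31 [ 0.5575 -0.1462  0.028 ]
box chock [399. 197.  31.  33.] 0.84
box flask_end [264. 184.  34.  74.] 0.88
box flask_end [186. 181.  29.  81.] 0.31
side [0.18027458 0.73451274 0.52081567]
chock [326.6 221.5] 0.64 [ 0.5532 -0.1467  0.    ]
chock_toe [300.  217.9] 0.97 [ 0.6089 -0.1409  0.    ]
flask_end [299.3 288. ] 0.86 [0.4895 0.1148 0.028 ]
box chock [297. 203.  40.  23.] 0.71
box flask_end [224. 256.  82.  52.] 0.55
```

View pics/top0.png

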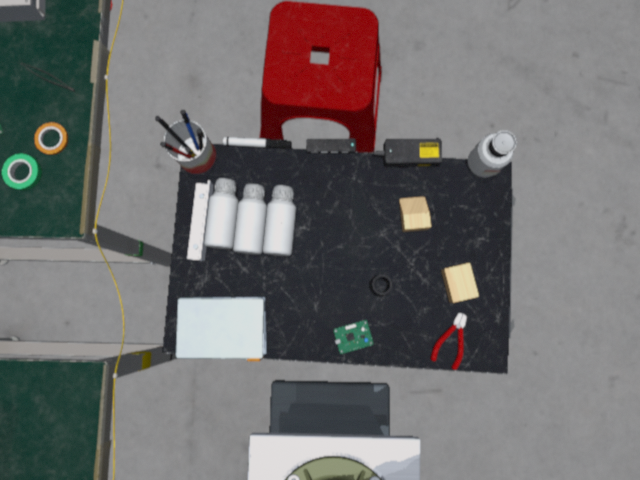

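View pics/side0.png

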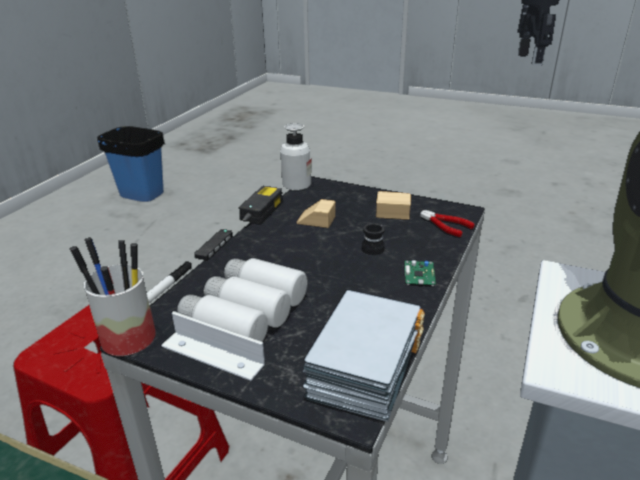

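The top view shows the wedge at (415,214) with its ramp facing away from the robot (+x). The square block is at (461,283), and the end flask spans (264–298, 184–258) with its cap towards +x. The side view agrees, with the wedge at (317,213) and the end flask around (270,280). The network's wedge and flask points match between the two cameras to within about 10 mm. I'll move above the wedge and check from near.

Emit:
drive_tool(series=[[0,0,0,0.91],[0,0,0,0.91],[0,0,0,0.91],[0.68,-1,0.07,0],[0.68,-1,0.07,0],[0.68,-1,0.07,0],[0.68,-1,0.07,0],[0.68,-1,0.07,0],[0.68,-1,0.07,0],[0.68,-1,0.07,0],[0.68,-1,0.07,0],[0.68,-1,0.07,0],[0.68,-1,0.07,0],[0.68,-1,0.07,0],[0.68,-1,0.07,0],[0.68,-1,0.07,0],[0.68,-1,0.07,0],[0.68,-1,0.07,0],[0.68,-1,0.07,0],[0.68,-1,0.07,0]], fingers=1)

```text
time: 2.7
ee_pos: [0.5387, -0.1466, 0.2016]
tcp_rot: [0.0, 1.0, 0.001, 0.0]
ft_force: [0.3, -0.0, -0.3]
grip_width: 0.0855
```

Emit:
drive_tool(series=[[0,0,0,0],[0,0,0,0]])

```text
time: 2.9
ee_pos: [0.5382, -0.1471, 0.2014]
tcp_rot: [0.0, 1.0, 0.001, -0.0]
ft_force: [-0.4, 0.1, -1.0]
grip_width: 0.0853
```

```bash
cat >> h.py <<'E'
def st():
    s=r.state(); q=s['tcp_rot']; yaw=2*np.arctan2(q[2],q[1])
    print('t',round(s['time'],2),'tcp',np.round(s['ee_pos'],4),'yaw',round(float((yaw+np.pi)%(2*np.pi)-np.pi),4),'q',np.round(q,4),'F',np.round(s['ft_force'],1),'w',round(float(s['grip_width']),4),'j',np.round(s['joint_pos'],2))
E
python3 - <<'E'
from h import *
st()
c=cam('wrist');save(c,'w1.png');print(-c['R'].T@c['t'])
for t,z in(('chock',0),('chock_toe',0),('flask_end',.028),('stop',0)):
    for d in r.spot_point('wrist',t)[:3]: print(t,np.round(d['xy'],1),round(d['score'],2),px2w(c,d['xy'],z).round(4))
E
```

```text
t 2.9 tcp [ 0.5382 -0.1471  0.2014] yaw 0.003 q [ 0.0e+00  1.0e+00  1.5e-03 -1.0e-04] F [-0.4  0.1 -1. ] w 0.0853 j [ 0.38  0.43 -0.23  1.73  0.11  1.   -1.46]
[ 0.61171631 -0.14779937  0.34439743]
chock [314.1 182.2] 0.82 [ 0.5532 -0.1461  0.    ]
chock_toe [309.  120.9] 0.88 [ 0.6032 -0.1419  0.    ]
```

View pics/w1.png

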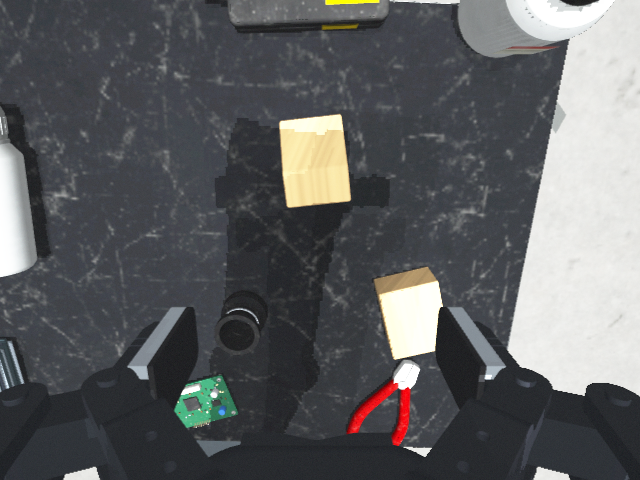

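The wrist view shows the wedge's thin edge running from about (280,121) to (341,115) and its back top edge from (287,207) to (350,201). The loupe is at (241,320) and the block at (410,312). I'll get the wedge's pose from these corners.

Run:
```python
from h import *
c=cam('wrist')
g=cv2.cvtColor(c['frame'][:,:,::-1],cv2.COLOR_BGR2HSV)
m=((c['frame'].min(2)>90)&(c['frame'][:,:,0].astype(int)-c['frame'][:,:,2]>25)).astype('uint8')
m[:100]=0;m[225:]=0;m[:,:260]=0;m[:,370:]=0
k,_=cv2.findContours(m,0,1);k=max(k,key=cv2.contourArea);a=cv2.approxPolyDP(k,5,True)[:,0];print(a.tolist())
P=a.astype(float)
pick=lambda u,v:P[np.argmin(((P-[u,v])**2).sum(1))]
tl,tr,bl,br=[px2w(c,pick(*p),z) for p,z in(((280,121),.0015),((341,115),.0015),((287,207),.034),((350,201),.034))]
for n,X in zip(('tl','tr','bl','br'),(tl,tr,bl,br)):print(n,X.round(4))
toe=(tl+tr)/2;bk=(bl+br)/2
print('width',np.linalg.norm(tl-tr),np.linalg.norm(bl-br),'len',np.linalg.norm((toe-bk)[:2]))
d=(toe-bk)[:2];d/=np.linalg.norm(d);e=(tl-tr+bl-br)[:2]
print('toe yaw',np.arctan2(d[1],d[0]),'from edges',np.arctan2(-e[0],e[1]))
print('origin from toe',toe[:2]-.051*d,'from back',bk[:2]+.014*d)
```

```text
[[337, 113], [277, 120], [286, 206], [347, 199]]
tl [ 0.6034 -0.1182  0.0015]
tr [ 0.6087 -0.1666  0.0015]
bl [ 0.5397 -0.1263  0.034 ]
br [ 0.5452 -0.1736  0.034 ]
width 0.04869751859700651 0.04763330036497063 len 0.06403920631063807
toe yaw 0.11837586527416971 from edges 0.11285169936595649
origin from toe [ 0.55541477 -0.14840803] from back [ 0.55636884 -0.14829456]
```

Emit:
drive_tool(series=[[0,0,0,-0.75],[0.7,0.12,0,0],[0,0,1,0],[0,0,1,0],[0,0,1,0],[0,0,1,0],[0,0,1,0],[0,0,1,0],[0,0,1,0],[0,0,0.6,0],[0,0,0.34,0],[0,0,0,0],[0,0,0,0]])

```text
time: 4.5
ee_pos: [0.5561, -0.1489, 0.0036]
tcp_rot: [0.0, 0.998, 0.057, 0.0]
ft_force: [0.4, 0.2, -0.7]
grip_width: 0.0854
```

Emit:
drive_tool(series=[[0,0,0,0],[0,0,0,0],[0,0,0,0],[0,0,0,0],[0,0,0,0],[0,0,0,0],[0,0,0,0],[0,0,0,0]], fingers=0, force=40)

```text
time: 5.3
ee_pos: [0.5562, -0.1487, 0.004]
tcp_rot: [0.0, 0.998, 0.057, 0.001]
ft_force: [-0.9, 0.3, 5.7]
grip_width: 0.0497
```

Emit:
drive_tool(series=[[0,0,-0.5,0],[0,0,-1,0],[0,0,-1,0],[0,0,-1,0],[0,0,-1,0],[0,0,-1,0],[0,0,0,0],[0,0,0,0]])

```text
time: 6.1
ee_pos: [0.5558, -0.1487, 0.1415]
tcp_rot: [0.0, 0.998, 0.057, 0.001]
ft_force: [-0.2, 0.4, -1.1]
grip_width: 0.049
```

Run:
```python
from h import *
st();print(r.hold_point_z)
c=cam('top')
for n in('top','side'):
    c=cam(n)
    for t,z in(('stop',0),('flask_end',.028)):
        for d in r.spot_point(n,t)[:2]: print(n,t,np.round(d['xy'],1),round(d['score'],2),px2w(c,d['xy'],z).round(4))
c=cam('wrist');save(c,'w2.png')
for d in r.spot_point('wrist','chock')+r.spot_point('wrist','chock_toe'):print(d)
```

```text
t 6.1 tcp [ 0.5558 -0.1487  0.1415] yaw 0.1137 q [3.000e-04 9.984e-01 5.680e-02 7.000e-04] F [-0.2  0.4 -1.1] w 0.049 j [ 0.38  0.52 -0.25  1.76  0.16  0.88 -1.4 ]
0.0187
top stop [207.2 217. ] 0.64 [0.5597 0.2583 0.    ]
side stop [219.4 345.6] 0.58 [0.5526 0.2496 0.    ]
side flask_end [299.1 288.4] 0.88 [0.4893 0.1159 0.028 ]
{'xy': [314.3, 306.7], 'score': 0.94}
{'xy': [313.3, 181.7], 'score': 0.86}
```

View pics/w2.png

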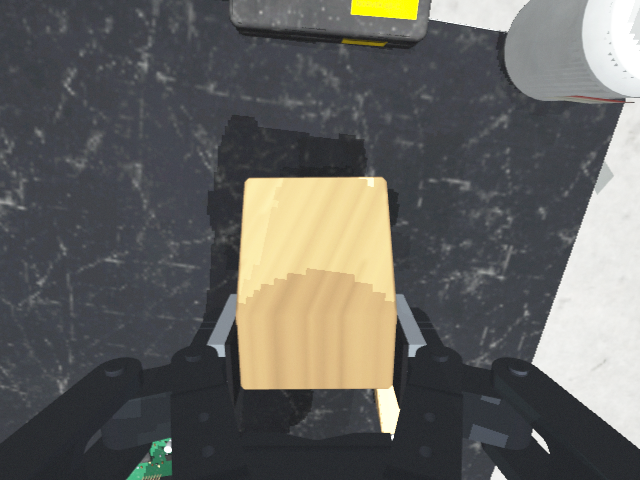

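The wrist view shows the wedge held square: thin edge level at row 180 (columns 246–386), top back edge at row 388. I'll carry it to a staging point with the toe facing the row and look at the flask from there.

Emit:
drive_tool(series=[[-0.06,-0.92,0,0],[-0.06,-0.92,0,0],[-0.06,-0.92,0,0],[-0.06,-0.92,0,0],[-0.06,-0.92,0,0],[-0.06,-0.92,0,0],[0,0,0,-0.92],[0,0,0,-0.92],[0,0,0,-0.92],[0,0,0,-0.92],[0,0,0,-0.92],[0,0,0,-0.92],[0,0,0,-0.92],[0,0,0,-0.92],[0,0,0,-0.92],[0,0,0,-0.92],[0,0,0,0],[0,0,0,0]])

```text
time: 8.4
ee_pos: [0.5311, -0.0127, 0.1404]
tcp_rot: [-0.0, 0.735, 0.678, 0.0]
ft_force: [1.1, 1.3, -1.5]
grip_width: 0.0493
```

Run:
```python
from h import *
st()
c=cam('wrist');save(c,'w3.png');print(-c['R'].T@c['t'])
for t in('flask_end','chock_toe','stop'):
    for d in r.spot_point('wrist',t)[:3]: print(t,np.round(d['xy'],1),round(d['score'],2),px2w(c,d['xy'],.028).round(4))
for n in('top','side'):
    c=cam(n)
    for d in r.spot_point(n,'flask_end')[:2]: print(n,np.round(d['xy'],1),round(d['score'],2),px2w(c,d['xy'],.028).round(4))
```

```text
t 8.4 tcp [ 0.5311 -0.0127  0.1404] yaw 1.4895 q [-2.000e-04  7.353e-01  6.778e-01  0.000e+00] F [ 1.1  1.3 -1.5] w 0.0493 j [ 0.41  0.51 -0.65  1.87  0.39  0.89 -0.51]
[0.5361135  0.06071383 0.28344231]
flask_end [221.1  17.3] 0.72 [0.4867 0.115  0.028 ]
chock_toe [314.7 179.5] 0.79 [0.5316 0.0196 0.028 ]
top [280.8 252.4] 0.88 [0.4909 0.1098 0.028 ]
side [298.  287.4] 0.74 [0.492  0.1141 0.028 ]
```

View pics/w3.png

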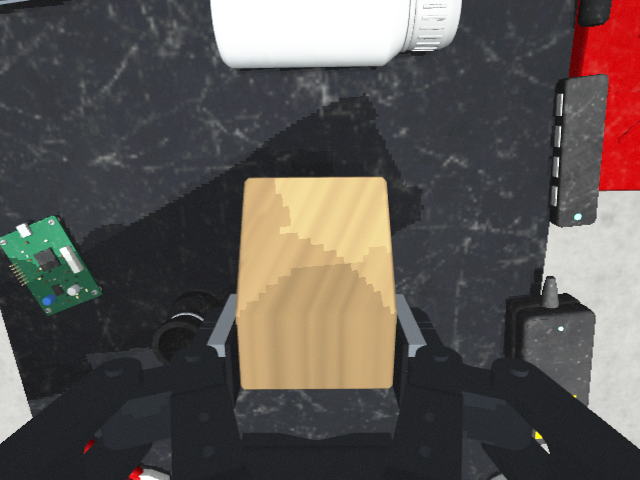

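The wrist view shows the end flask's near edge almost level at row 68 (columns 230–385), its flat bottom at column 213 and its cap end at column 460. The wedge's thin edge is at row 180 and parallel to the flask. I'll fit the edge for the distance and angle.

```bash
cat > fit.py <<'E'
from h import *
def fit(c,lo=240,hi=375,vmax=130):
    """flask silhouette edge nearest the chock -> plane through the camera tangent to the cylinder"""
    g=c['frame'].min(2).astype(float); o=-c['R'].T@c['t']; R=.0275
    us=np.arange(lo,hi,3);vs=np.array([np.where(g[:vmax,u]>110)[0].max()+.5 for u in us])
    p=np.polyfit(us,vs,1);res=vs-np.polyval(p,us);p=np.polyfit(us[abs(res)<2],vs[abs(res)<2],1)
    ray=lambda u,v:c['R'].T@np.linalg.solve(c['K'],[u,v,1.])
    a,b=px2w(c,(lo,np.polyval(p,lo)),R),px2w(c,(hi,np.polyval(p,hi)),R)
    d=(b-a)[:2];d/=np.linalg.norm(d);n=np.array([-d[1],d[0]])      # n toward the row
    N=np.cross(ray(lo,np.polyval(p,lo)),ray(hi,np.polyval(p,hi)));N/=np.linalg.norm(N)
    if N[:2]@n<0:N=-N
    # axis offset s along n from point a: distance to plane = R
    s=R/(N[:2]@n); return d,n,a[:2]+n*s,p,vs.std()
E
python3 - <<'E'
from fit import *
c=cam('wrist');d,n,A,p,sd=fit(c)
print('edge',p,sd,'flask yaw',np.arctan2(d[1],d[0]),'axis pt',A)
s=r.state();q=s['tcp_rot'];yaw=2*np.arctan2(q[2],q[1]);print('toolyaw',yaw)
# bottom column / cap end column on the silhouette
g=c['frame'].min(2)
for v in(10,25,40):
    w=np.where(g[v,150:500]>110)[0]+150;print(v,w.min(),w.max())
for u in(213,460):
    X=px2w(c,(u,10),.04)[:2];print(u,(X-A)@d,A+d*((X-A)@d))
for q3 in((.4867,.115),(.4909,.1098),(.492,.1141)):print('net',(np.array(q3)-A)@d,(np.array(q3)-A)@n)
# chock in tool frame: underside 3.7mm below TCP height
zb=s['ee_pos'][2]-.0038
tx=np.array([np.cos(yaw),np.sin(yaw)]);ty=np.array([np.sin(yaw),-np.cos(yaw)])
for u in(246,386):
    X=px2w(c,(u,178.5),zb+.003)[:2]-s['ee_pos'][:2];print('toe corner tool',X@tx,X@ty)
E
```

```text
edge [8.59705967e-16 6.75000000e+01] 9.738811243906744 flask yaw -0.07794660178812035 axis pt [0.49546887 0.11580184]
toolyaw 1.4934193010080357
10 212 461
25 152 458
40 170 453
213 -0.010672861026432187 [0.48482842 0.11663291]
460 0.12099987179179143 [0.61610135 0.10637986]
net -0.00867981067125458 -0.0014822174760727202
net -0.0040876511057219836 -0.006339384399772937
net -0.0033258221273638395 -0.0019667860180628415
toe corner tool 0.05066112640548361 -0.025879336948391785
toe corner tool 0.050639332280747025 0.02351516190611113
```

Emit:
drive_tool(series=[[0,-0.13,1,0],[0,0,1,0],[0,0,1,0],[0,0,1,0],[0,0,1,0],[0,0,0.4,0],[0,0,0,0],[0.5,0,0,0],[0.5,0,0,0],[0.5,0,0,0],[0.5,0,0,0],[0.2,0,0,0],[0,0,0,0],[0,0,0,0],[0,0,0,0]])

```text
time: 10.35
ee_pos: [0.532, 0.0418, 0.0055]
tcp_rot: [0.0, 0.734, 0.679, -0.0]
ft_force: [0.2, 0.2, -0.8]
grip_width: 0.049
```

Run:
```python
from h import *
st()
c=cam('side');a=c['frame'][200:340,200:400,::-1];cv2.imwrite('pics/s4.png',cv2.resize(a,None,fx=4,fy=4,interpolation=2))
c=cam('wrist');save(c,'w4.png')
```

```text
t 10.35 tcp [0.532  0.0418 0.0055] yaw 1.4929 q [ 1.000e-04  7.341e-01  6.790e-01 -3.000e-04] F [ 0.2  0.2 -0.8] w 0.049 j [ 0.19  0.7  -0.49  1.99  0.57  0.59 -0.76]
```

View pics/w4.png

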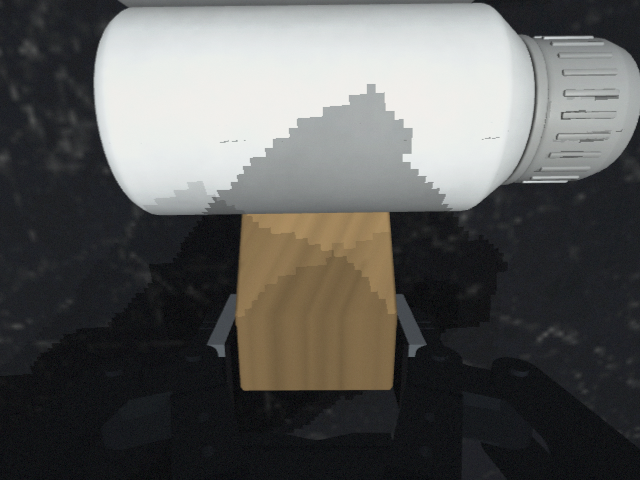

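The end flask's body spans columns 95–535, so its middle is near 315. The wedge is at 240–392, centre 316, so it is centred and parallel, with the toe just going under the round. I'll set it down on the table and then creep in while watching the force.

Emit:
drive_tool(series=[[0,0,0.04,0],[0,0,0.04,0],[0,0,0,0],[0,0,0,0]])

```text
time: 10.85
ee_pos: [0.5321, 0.0425, 0.0035]
tcp_rot: [-0.0, 0.734, 0.679, -0.0]
ft_force: [0.7, -0.4, -0.8]
grip_width: 0.0492
```

Emit:
drive_tool(series=[[0.04,0,0,0],[0.04,0,0,0],[0.04,0,0,0],[0.04,0,0,0],[0,0,0,0],[0,0,0,0]])

```text
time: 11.45
ee_pos: [0.5324, 0.0466, 0.0035]
tcp_rot: [-0.0, 0.734, 0.679, 0.0]
ft_force: [-0.1, -0.5, -0.5]
grip_width: 0.0494
```

Emit:
drive_tool(series=[[0.04,0,0,0],[0,0,0,0],[0,0,0,0]])

```text
time: 11.75
ee_pos: [0.5325, 0.0476, 0.0035]
tcp_rot: [-0.0, 0.734, 0.679, 0.0]
ft_force: [0.4, -0.2, -1.6]
grip_width: 0.0492
```

Emit:
drive_tool(series=[[0,0,0.03,0],[0,0,0,0],[0,0,0,0]])

```text
time: 12.05
ee_pos: [0.5326, 0.0475, 0.0034]
tcp_rot: [0.0, 0.734, 0.679, 0.0]
ft_force: [-1.0, -1.0, 5.6]
grip_width: 0.0491
```

Emit:
drive_tool(series=[[0,0,0.03,0],[0,0,0,0],[0,0,0,0]])

```text
time: 12.35
ee_pos: [0.5326, 0.0475, 0.0033]
tcp_rot: [0.001, 0.734, 0.679, 0.0]
ft_force: [-3.9, -1.4, 15.4]
grip_width: 0.0495
```

Table contact is clear, and the last step pressed a little hard. I'll back off to a light touch and keep creeping.

Emit:
drive_tool(series=[[0,0,-0.04,0],[0.04,0,0,0],[0,0,0,0],[0,0,0,0]])

```text
time: 12.75
ee_pos: [0.5327, 0.0479, 0.0033]
tcp_rot: [0.0, 0.734, 0.679, -0.0]
ft_force: [-0.6, -2.8, 6.7]
grip_width: 0.0496
```

Emit:
drive_tool(series=[[0.04,0,0,0],[0,0,0,0],[0,0,0,0]])

```text
time: 13.05
ee_pos: [0.5327, 0.0479, 0.0034]
tcp_rot: [0.001, 0.734, 0.679, -0.001]
ft_force: [-1.4, -5.2, 8.1]
grip_width: 0.0495
```

Emit:
drive_tool(series=[[0.03,0,0,0],[0,0,0,0],[0,0,0,0]])

```text
time: 13.35
ee_pos: [0.5328, 0.0485, 0.0034]
tcp_rot: [0.001, 0.734, 0.679, -0.001]
ft_force: [-1.5, -4.9, 8.1]
grip_width: 0.0496
```

Run:
```python
from fit import *
st()
c=cam('wrist');save(c,'w5.png');d,n,A,p,sd=fit(c,400,445,260)
s=r.state();q=s['tcp_rot'];yaw=2*np.arctan2(q[2],q[1]);tx=np.array([np.cos(yaw),np.sin(yaw)])
print('yaw',np.arctan2(d[1],d[0]),'toe-axis',(A-(s['ee_pos'][:2]+.0507*tx))@tx,p)
```

```text
t 13.35 tcp [0.5328 0.0485 0.0034] yaw 1.4923 q [ 0.0009  0.7343  0.6788 -0.0008] F [-1.5 -4.9  8.1] w 0.0496 j [ 0.17  0.7  -0.48  1.99  0.57  0.59 -0.78]
yaw -0.05387922124168198 toe-axis 0.015264495569699403 [-2.38095238e-02  2.45590476e+02]
```

Emit:
drive_tool(series=[[0,0,-0.02,0],[0,0,0,0],[0,0,0,0]])

```text
time: 13.7
ee_pos: [0.5327, 0.0503, 0.0034]
tcp_rot: [-0.0, 0.734, 0.679, -0.0]
ft_force: [-0.2, -0.8, -0.1]
grip_width: 0.0493
```

Emit:
drive_tool(series=[[0.04,0,0,0],[0,0,0,0],[0,0,0,0]])

```text
time: 14.0
ee_pos: [0.5327, 0.0513, 0.0034]
tcp_rot: [-0.0, 0.734, 0.679, -0.0]
ft_force: [0.0, -1.4, -0.0]
grip_width: 0.0489
```

Run:
```python
from fit import *
st()
c=cam('wrist');d,n,A,p,sd=fit(c,400,445,260)
s=r.state();q=s['tcp_rot'];yaw=2*np.arctan2(q[2],q[1]);tx=np.array([np.cos(yaw),np.sin(yaw)])
print('yaw',np.arctan2(d[1],d[0]),'toe-axis',(A-(s['ee_pos'][:2]+.0507*tx))@tx,p)
c=cam('side');a=c['frame'][200:340,200:400,::-1];cv2.imwrite('pics/s6.png',cv2.resize(a,None,fx=4,fy=4,interpolation=2))
```

```text
t 14.0 tcp [0.5327 0.0513 0.0034] yaw 1.4938 q [-1.000e-04  7.338e-01  6.794e-01 -1.000e-04] F [ 0.  -1.4 -0. ] w 0.0489 j [ 0.17  0.7  -0.48  1.99  0.57  0.59 -0.78]
yaw -0.07220691655117671 toe-axis 0.014936546293528922 [-4.76190476e-03  2.38504762e+02]
```

View pics/s6.png

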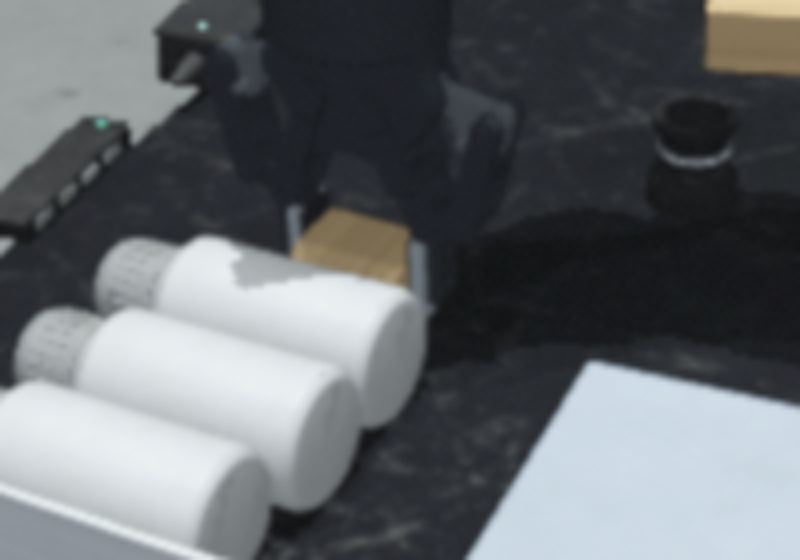

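The side crop shows the wedge's toe under the end flask, with the row still in order. I'll keep creeping, comparing the flask's position with its earlier one.

```bash
cat > chk.py <<'E'
from fit import *
n0=np.array([.07787,.99696]);A0=np.array([.49547,.1158])
st()
for lo,hi in((400,450),(175,228)):
    c=cam('wrist');d,n,A,p,sd=fit(c,lo,hi,260)
    s=r.state()
    print('axis moved',(A-A0)@n0,'toe to axis',(A-s['ee_pos'][:2])@n0-.0507,'row',np.polyval(p,(lo+hi)/2))
E
python3 chk.py
```

```text
t 14.1 tcp [0.5327 0.0512 0.0034] yaw 1.4938 q [-1.000e-04  7.338e-01  6.794e-01 -1.000e-04] F [ 0.5 -1.6 -0.7] w 0.0493 j [ 0.17  0.7  -0.48  1.99  0.57  0.59 -0.78]
axis moved 0.004183956622443432 toe to axis 0.014871040683515281 row 236.48202614379093
axis moved 0.002035894316618865 toe to axis 0.01264608213513587 row 228.18390804597692
```

Emit:
drive_tool(series=[[0.04,0,0,0],[0,0,0,0],[0,0,0,0]])

```text
time: 14.5
ee_pos: [0.5328, 0.0526, 0.0035]
tcp_rot: [-0.0, 0.734, 0.679, 0.0]
ft_force: [-0.8, -0.1, -3.4]
grip_width: 0.0492
```

```bash
python3 chk.py
```

```text
t 14.5 tcp [0.5328 0.0526 0.0035] yaw 1.4942 q [-2.000e-04  7.337e-01  6.795e-01  1.000e-04] F [-0.8 -0.1 -3.4] w 0.0492 j [ 0.17  0.7  -0.48  1.99  0.57  0.59 -0.78]
axis moved 0.005019301977062296 toe to axis 0.014555980952271098 row 237.8937908496733
axis moved 0.004351103612484173 toe to axis 0.013911714922004707 row 228.7758059745637
```

```bash
cat > sh.py <<'E'
from h import *
c=cam('side');b=cv2.cvtColor(c['frame'],cv2.COLOR_RGB2GRAY);a=cv2.cvtColor(cv2.imread('pics/side0.png'),cv2.COLOR_BGR2GRAY)
for n,(u,v) in dict(end=(292,292),mid=(276,312),first=(252,325)).items():
    X=px2w(c,(u,v),.028);J=[w2px(c,X+e)-w2px(c,X) for e in(np.array([0,.01,0]),np.array([0,0,.01]))]
    T=a[v-16:v+17,u-13:u+14]; S=b[v-26:v+27,u-23:u+24]
    f=4;R=cv2.matchTemplate(cv2.resize(S,None,fx=f,fy=f,interpolation=2),cv2.resize(T,None,fx=f,fy=f,interpolation=2),5)
    _,m,_,l=cv2.minMaxLoc(R);print(n,'shift px',l[0]/f-10,l[1]/f-10,round(m,3),'px per +10mm y',J[0].round(1),'z',J[1].round(1))
E
python3 sh.py
```

```text
end shift px -1.0 1.0 0.999 px per +10mm y [-2.9  3.6] z [-0.3 -5.3]
mid shift px -0.75 0.75 0.999 px per +10mm y [-3.2  4. ] z [-0.4 -5.5]
first shift px -0.25 0.0 0.998 px per +10mm y [-3.5  4.2] z [-0.6 -5.6]
```

The flasks had slight play. The end one has moved about 3 mm towards the stop, the middle one about 2 mm and the first under 1 mm, with no lifting. I'll take one or two small steps until the row pushes back.

Emit:
drive_tool(series=[[0.03,0,0,0],[0,0,0,0],[0,0,0,0]])

```text
time: 14.95
ee_pos: [0.5329, 0.0531, 0.0035]
tcp_rot: [-0.0, 0.734, 0.679, 0.0]
ft_force: [-0.4, 0.3, -2.4]
grip_width: 0.0494
```

```bash
python3 sh.py; python3 chk.py
```

```text
end shift px -1.25 1.25 0.999 px per +10mm y [-2.9  3.6] z [-0.3 -5.3]
mid shift px -0.75 1.0 0.999 px per +10mm y [-3.2  4. ] z [-0.4 -5.5]
first shift px -0.25 0.0 0.998 px per +10mm y [-3.5  4.2] z [-0.6 -5.6]
t 15.0 tcp [0.5329 0.053  0.0035] yaw 1.4938 q [-0.      0.7338  0.6794 -0.    ] F [-0.7 -0.2 -2.9] w 0.0491 j [ 0.17  0.7  -0.48  1.99  0.57  0.59 -0.78]
axis moved 0.005478657431293012 toe to axis 0.014471915533465655 row 237.70588235294122
axis moved 0.005101967953474285 toe to axis 0.014107628538845361 row 229.46428571428567
```

Emit:
drive_tool(series=[[0.03,0,0,0],[0,0,0,0],[0,0,0,0]])

```text
time: 15.4
ee_pos: [0.5329, 0.0534, 0.0035]
tcp_rot: [0.0, 0.734, 0.679, -0.0]
ft_force: [0.4, -2.1, -1.8]
grip_width: 0.0495
```

```bash
python3 sh.py; python3 chk.py
```

```text
end shift px -1.25 1.25 0.999 px per +10mm y [-2.9  3.6] z [-0.3 -5.3]
mid shift px -1.0 1.0 0.999 px per +10mm y [-3.2  4. ] z [-0.4 -5.5]
first shift px -0.25 0.0 0.997 px per +10mm y [-3.5  4.2] z [-0.6 -5.6]
t 15.45 tcp [0.5329 0.0534 0.0035] yaw 1.4935 q [ 1.000e-04  7.339e-01  6.792e-01 -2.000e-04] F [ 0.2 -1.5 -1.8] w 0.0493 j [ 0.16  0.7  -0.48  1.99  0.57  0.59 -0.78]
axis moved 0.00579451015230602 toe to axis 0.014370310295930368 row 238.3750000000001
axis moved 0.006874901673436353 toe to axis 0.01545724116730373 row 227.90315315315286
```

Emit:
drive_tool(series=[[0.02,0,0,0],[0,0,0.01,0],[0,0,0,0],[0,0,0,0]])

```text
time: 15.95
ee_pos: [0.5329, 0.0535, 0.0034]
tcp_rot: [0.0, 0.734, 0.679, -0.0]
ft_force: [-1.3, -4.7, -0.1]
grip_width: 0.0492
```

The row now pushes back at about 4–5 N and the tool has stopped, so it is firm. I'll release and rise.

Emit:
drive_tool(series=[[0,0,0,0],[0,0,0,0],[0,0,0,0],[0,0,0,0],[0,0,0,0],[0,0,0,0]], fingers=1)

```text
time: 16.55
ee_pos: [0.533, 0.0544, 0.0033]
tcp_rot: [-0.0, 0.734, 0.679, 0.0]
ft_force: [-0.3, 0.5, 0.2]
grip_width: 0.0856
```

Emit:
drive_tool(series=[[0,0,-0.3,0],[0,0,-0.7,0],[0,0,-1,0],[0,0,-1,0],[0,0,-1,0],[0,0,-1,0],[0,0,-1,0],[0,0,0,0],[0,0,0,0]])

```text
time: 17.45
ee_pos: [0.5331, 0.0541, 0.1539]
tcp_rot: [0.0, 0.734, 0.679, 0.0]
ft_force: [0.2, -0.5, -0.7]
grip_width: 0.0856
```

```bash
python3 sh.py
python3 - <<'E'
from h import *
st();c=cam('wrist');save(c,'w7.png')
for t in('chock','chock_toe'):
    for d in r.spot_point('wrist',t)[:2]:print(t,d,px2w(c,d['xy'],0))
E
```

```text
end shift px -1.25 1.25 0.999 px per +10mm y [-2.9  3.6] z [-0.3 -5.3]
mid shift px -1.0 1.0 0.999 px per +10mm y [-3.2  4. ] z [-0.4 -5.5]
first shift px -0.25 0.0 0.998 px per +10mm y [-3.5  4.2] z [-0.6 -5.6]
t 17.5 tcp [0.5326 0.054  0.1531] yaw 1.4936 q [-0.000e+00  7.339e-01  6.793e-01 -2.000e-04] F [0.3 0.3 0.2] w 0.085 j [ 0.28  0.5  -0.64  1.84  0.37  0.92 -0.61]
chock {'xy': [316.9, 214.5], 'score': 0.81} [0.53183322 0.05334744 0.        ]
```

View pics/w7.png

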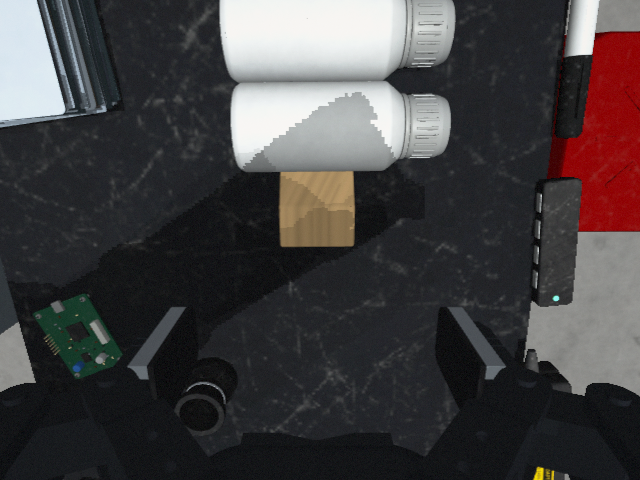

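The wrist view shows the wedge (280–355, 170–247) square to the end flask. It is centred at column 317 against a body of 232–405 and touches the flask, with the gripper well clear above. I'm handing in.

```bash
python3 -c "
from h import *
print(r.finish_job())"
```

```text
the job is handed in; nothing more can be done
None
```

The wedge chock is flat on the table at the open end of the row, with its thin edge under the end flask. I handed the job in at about 17.5 s, with the gripper raised clear. I approached slowly until the row pushed back with about 4.7 N, then released and lifted away.

**Last checks**
- **Position:** in the wrist picture the chock is centred within about 1 mm of the middle of the white body.
- **Angle:** the chock was square to the flask within about 0.5°.
- **Snugness:** the thin edge was 14–15 mm outside the flask's centre line, against about 14 mm expected.
- **After release:** the flasks stayed still, and the chock stayed within about 1 mm of where I let go.

**What was less clean**
- **Flasks moved:** bringing the chock in closed some play between the flasks. The end flask moved about 3–4 mm towards the stop, the middle one about 2–3 mm and the first under 1 mm. The side camera showed no lifting.
- **Disagreement on the end flask:** the wrist camera's edge fit gave about 5–7 mm of movement instead of 3–4 mm. That fit was noisy close up, so I trusted the side camera.
- **Pressing on the table:** setting the chock down briefly pressed it with about 15 N before I backed off.
- **Thin edge hidden:** the network did not find the thin edge in the last picture because the flask covers it.

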